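Close the sliding jaw on a painted diptych

ROBOT

A 6-joint arm with a two-finger parallel gripper is mounted at the origin on the work surface. World frame = base frame: x ahead of the robot, y to its left, z up, the work surface at z = 0. Lengths are in m, angles in degrees, forces in N, time in s.
With the tool pointing down it reaches from about 0.4 to 0.825 m from the base axis. Payload 7 kg.
Tool frame: the origin (TCP) lies midway between the tips of the shut fingers; the grasp point (between the pads) lies 19 mm behind it (r.grip_depth is the distance from the TCP to the grasp point, in m); z points along the fingers, y is the line along which they close (so a half turn about z gives the same grasp; the last joint's range is limited). The gripper opens to 88 mm and grips with 3 to 60 N. Pads are 19 mm wide; open, the fingers measure 130 mm over their backs; the gripper's body (78 mm by 193 mm) begins 47 mm behind the grasp point.
Start: joints at [82.168, 20.546, 0.682, 0, -70.136, -16.507], TCP at [0.278, 0.615, 0.227] pointing down, gripper open.
Joint ranges: [-176.03, 176.03], [-82.01, 121.73], [-58.28, 71.71], [-173.87, 95.51], [-174.79, -0.11], [-173.66, 173.66]. Speed limits (degrees/s): [136.94, 136.94, 172.46, 180, 180, 180].

INTERFACE

Orientations are given as [roll, pitch, yaw] about the fixed x, y, z axes, in that order (R = Rz(yaw) Ry(pitch) Rx(roll)).
In Python, from plant import r, capture, close_job, search_frame, outline_of gives the robot as it stands.
- The arm moves only by the shell command python3 -m creep 'ROWS' [FORCE]. ROWS is JSON, a list of rows, each a list of 7 numbers: the finger opening in mm, from 0 to 87.6, then the shift along the world's x, y, z in units of 25 mm (1.0 is 25 mm), then the turn, a rotation vector about the world's x, y, z in degrees. In form: [[hand, x, y, z, ax, ay, az], ...]. A call has 1 to 8 rows; each row shifts and turns the commanded pose from where the row before left it; what a row does not reach is not made up. A row lasts 1/12 s, in which the tool goes at most 41.7 mm and 7.16 degrees, less where a joint would pass 70% of its speed; a pose out of reach is approached as far as the arm can. A call is refused whole if a number of a shift passes 1 or a number of a turn 7.16, either way. A call with a gripper value outside its range is refused whole. The fingers move at their own pace and stop on an object; FORCE is the grip in N (left out, the last holds). Time passes only in rows, so rows that do not move let the fingers close. It gives the time, the measured TCP pose, the force, the opening and the grip force at its end, in the units of the state.
- r.get_state(): the state, without advancing time (a new reading comes with each control period).
- capture(name): name is "side" or "top"; returns a dict with "frame" (480x640x3 uint8, red, green, blue), "K" (3x3 intrinsics, pixels), "k1" (the pictures are not rectified: a ray, as slopes to the right and down, at radius r is drawn at 1 + k1 r^2 times it, then the intrinsics apply), "origin" and "rotation" of the camera in the world. Camera axes: x right, y down, z forward; pixel columns grow to the right and rows downward; lengths in m; the calibration is good to about 2 mm. A picture is of the moment at which its call begins. There is no depth.
- close_job(): hands the job in; it is judged then, once.
Trained networks look in a picture, given as the dict that the camera call returned (one of the last four; its "shot" number tells which), for a name from the list of things; names that differ only in an ending like _2 or _b are one class to them, and where a whole thing is asked for, a point or a joint stands for the part that bears it (a point fixed in the world has none). Each returns a list of dicts, best first, with "conf" (0 to 1); they miss things now and then, are a little off and sometimes report something else, mostly with a low value. They report only what shows in the picture. A call takes as long as a camera call.
- search_frame(picture, target): "bbox" ([left, top, right, bottom] in pixels, round what is visible of it).
- outline_of(picture, target): "region" (480x640 bool, what is visible of it) and "bbox" ([left, top, right, bottom] in pixels, round what is visible of it).
The state is a dict: "time_s": time; "joints": joint angles; "qd": joint speeds; "joint_torque": joint torques, N m; "tcp_pos": TCP position; "eef_rot": TCP orientation; "contact_force": force on the tool from outside, world axes, zero at the start; "moment": the same for the moment, N m; "gripper_width": finger opening in m; "gripper_force": force on a finger pad.
Only numpy, scipy, OpenCV 4.12 (cv2) and the standard library are available. Lean on these libraries where they do the work, as an engineer would, in place of code of your own. Each camera call takes 0.05 s, during which the arm holds its last target. There are 200 camera calls.

TASK

Set the loose green painting, painted face out, on the ledge of the sloping rack beside the ochre one, and close all gaps so that the two lie flush together and the ochre one is against the fixed jaw. Slide the red jaw gently shut on the pair until its yellow spring pad is pressed about half way in, and leave it like that. Put the green panel down without dropping it, do not ram the jaw, and leave the white panel, the paint bottle and the cup alone.

Things in the scene. Friction and masses are not known exactly. Their poses are not given: they have to be found in the camera images.
- board: Plywood board of the fixed rack, sloping 25 degrees: high side to the robot, facing away from it, turned at most 9 degrees. Origin: on its surface at the ledge's face, 26 mm above the table. Axes: x up the slope (to the robot), y along the ledge (robot's right), z square out of the board. A seated panel has x = 30, z = 0 mm; with all gaps closed the ochre one's y is 90, the green one's 10.
- ledge (a point): Middle of the top edge of the wooden ledge, which panels rest against: board x 0, y 0, z 10 mm. The ledge spans board x -14 to 0, 10 mm high; the board spans x -16 to 112, y -175 to 165 mm.
- fixed_jaw (a point): Centre of the fixed aluminium jaw's face that the ochre panel must touch: board x 54, y 130, z 17 mm. The jaw spans board x 4 to 104, y 130 to 152 mm, 34 mm high. The aluminium rail with black ticks lies across the board at x 91 to 109, 11 mm high.
- green_panel: Loose wooden painting panel with a green painted top, lying flat on the table: 60 (x) x 80 (y) x 36 (z) mm, about 130 g. Origin: centre of the underside; z towards the painted face. On the rack its 80 mm side lies along the ledge.
- ochre_panel: Loose panel of the same size, ochre (orange-yellow) top, 60 (x) x 80 (y) x 36 (z) mm, lying on the sloping board against the ledge, up to 10 mm short of the fixed jaw. Origin: centre of the underside, on the board; axes as the board's.
- jaw (a joint): Position of the red sliding jaw, m: 0 = open (robot's left end), growing to 0.130 as it closes along board +y. It stays where left; sliding takes about 8 N. Its plate spans board x 12 to 110 mm, 4 to 34 mm high, 24 mm thick along y; its +y face, which carries the pad, is at board y = -130 mm + joint.
- jaw_grip (a point): Top centre of the black grip post on the jaw: 24 mm (board x) by 20 mm (board y), standing square to the board from 34 to 80 mm above it; this point is 80 mm above the board, at board x = 35, y = -142 mm + jaw joint.
- pad (a joint): How far the jaw's yellow spring pad is pressed in, m: 0 = free, 0.014 = fully in. The spring gives about 0.35 N per mm; it is pressed when a panel's side meets it.
- pad_face (a point): Centre of the yellow pad's face (34 x 22 mm) that meets the panel; free, it stands 20 mm (+y) off the jaw plate's face, 19 mm above the board, at board x = 32 mm.
- white_panel: Bystander: panel of the same size, 60 x 80 x 36 mm, with a white top, flat on the table. Origin: centre of the underside.
- paint_bottle: Bystander: upright terracotta paint bottle with black cap, 56 mm across, 150 mm high. Origin: centre of the underside.
- paint_cup: Bystander: clear plastic cup, 70 mm across the rim, 85 mm high. Origin: centre of the underside.

How it is judged (in metres and radians):
At the end, for the whole second after the job is handed in: Both panels at rest on board and ledge: origin x 26.5-34.5 mm, z within 3 mm, square to 0.05 rad, green face out. Ochre within 2.5 mm of the fixed jaw, origins 78-82.2 mm apart, green y 5.5-12.5 mm. Jaw still, its pad touching the green panel with over 0.5 N and pressed in 3.5-10.5 mm (x of green_panel in the frame of board between 0.0265 and 0.0345 m and z of green_panel in the frame of board between -0.003 and 0.003 m and y of green_panel in the frame of board between 0.0055 and 0.0125 m and x of ochre_panel in the frame of board between 0.0265 and 0.0345 m and z of ochre_panel in the frame of board between -0.003 and 0.003 m and y of ochre_panel in the frame of board between 0.0875 and 0.0915 m and distance between green_panel and ochre_panel between 0.078 and 0.0822 m and angle between the x axis of each of green_panel, ochre_panel and the x axis of board, either way round below 0.05 rad and angle between the z axis of green_panel and the z axis of board, either way round below 0.05 rad and value of joint pad between 0.0035 and 0.0105 m and contact force between jaw and green_panel above 0.5 N and linear speed of each of green_panel, ochre_panel below 0.01 m/s and velocity of joint jaw below 0.005 m/s).
It fails at once if the white panel is moved more than 25 mm or tipped (distance of white_panel from where it was at the start of the episode above 0.025 m or angle between white_panel's own z axis and vertical above 0.35 rad).
It fails at once if the paint bottle is moved more than 25 mm or tipped (distance of paint_bottle from where it was at the start of the episode above 0.025 m or angle between paint_bottle's own z axis and vertical above 0.35 rad).
It fails at once if the paint cup is moved more than 25 mm or tipped (distance of paint_cup from where it was at the start of the episode above 0.025 m or angle between paint_cup's own z axis and vertical above 0.35 rad).
It fails at once if the jaw is rammed onto a panel (more than 15 N) (contact force between jaw and green_panel above 15 N or contact force between jaw and ochre_panel above 15 N).
It fails at once if the green panel is dropped or thrown (faster than 0.7 m/s while not in the fingers) (linear speed of green_panel above 0.7 m/s and contact force between the fingers and green_panel below 0.05 N).
It also fails if it takes over 61 s, if anything falls off the work surface, if the arm or the gripper's body presses on something with over 40 N, if the wrist force passes 120 N, or if a joint passes its speed limit or range.

## Working session

There is one attempt and no reset: what is moved stays moved. The work goes in short steps, Python scripts to look and compute and a shell command to move; the robot and the scene stay as the last step left them, time stands still between calls to the robot, and variables do not carry over. Pictures are saved under pics/ and viewed, at most 10 in all, crops included, and the job is handed in when it is done.

```bash
ls; mkdir -p pics
python3 - <<'E'
from plant import r,capture,search_frame
import cv2,numpy as np
ims=[]
for n in("side","top"):
    p=capture(n); ims.append(p["frame"])
    print(n,p["K"],p["k1"],p["origin"],p["rotation"])
    for t in["board","green_panel","ochre_panel","jaw","jaw_grip","white_panel","paint_bottle","paint_cup","fixed_jaw","pad"]:
        try: print(t,[(d["bbox"],round(d["conf"],2)) for d in search_frame(p,t)[:3]])
        except Exception as e: print(t,e)
    cv2.imwrite(f"pics/{n}0.png",p["frame"][:,:,::-1])
print(r.get_state())
E
```

```text
pics
side [[443.78743408   0.         317.88398038]
 [  0.         443.78743408 239.94497169]
 [  0.           0.           1.        ]] -0.0017773591024851621 [ 0.37951494 -0.68160997  0.55954475] [-124.31232863    1.03869332  -14.78045721]
board []
green_panel [([256.9, 290.7, 307.2, 345.4], 0.76)]
ochre_panel [([355.1, 238.3, 406.5, 272.7], 0.93), ([311.9, 176.4, 414.0, 300.6], 0.44)]
jaw [([317.1, 178.5, 366.0, 216.2], 0.81)]
jaw_grip [([315.4, 175.5, 367.3, 214.7], 0.79), ([257.8, 290.3, 306.4, 347.4], 0.49)]
white_panel [([239.6, 216.3, 274.5, 256.4], 0.91), ([364.6, 372.6, 415.9, 480.0], 0.58)]
paint_bottle [([361.9, 373.1, 411.6, 476.6], 0.73), ([311.1, 176.8, 413.9, 300.6], 0.17)]
paint_cup [([282.6, 154.0, 308.3, 192.8], 0.62)]
fixed_jaw [([310.5, 176.0, 414.6, 303.6], 0.8)]
pad []
top [[554.51770087   0.         331.4011526 ]
 [  0.         554.51770087 244.03309965]
 [  0.           0.           1.        ]] -0.1744274419920872 [0.41843064 0.01833765 1.38769149] [-173.75970668   -0.79704897  -90.30286326]
board [([250.0, 186.4, 390.6, 244.4], 0.62)]
green_panel [([368.0, 
[... 511 characters left out ...]
, 210.4], 0.44)]
{'time_s': 1.1, 'joints': array([ 8.21691955e+01,  2.05452006e+01,  6.82223464e-01, -1.06600806e-04,
       -7.01364890e+01, -1.65066998e+01]), 'qd': array([ 0.11475596, -0.04865116, -0.00670934, -0.12718631,  0.03515745,
        0.03227854]), 'joint_torque': array([ 4.68674607e-04, -5.82409930e+01,  2.93316132e+01,  7.00285703e+00,
        1.26011934e-02, -1.71873796e-05]), 'tcp_pos': array([0.27818408, 0.61498491, 0.22657602]), 'eef_rot': array([-1.79999517e+02,  2.47795815e-04, -2.43375405e+01]), 'contact_force': array([0.04158259, 0.28030164, 0.18581099]), 'moment': array([-0.01285211,  0.00335829, -0.04806673]), 'gripper_force': 0.0, 'gripper_width': 0.0880705559088505}
```

View pics/side0.png

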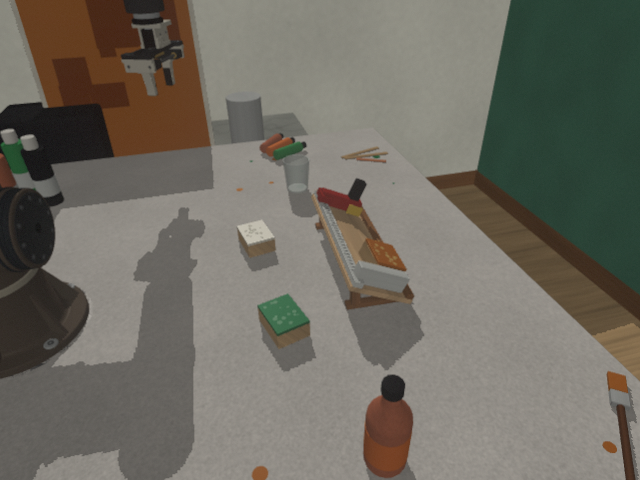

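View pics/top0.png

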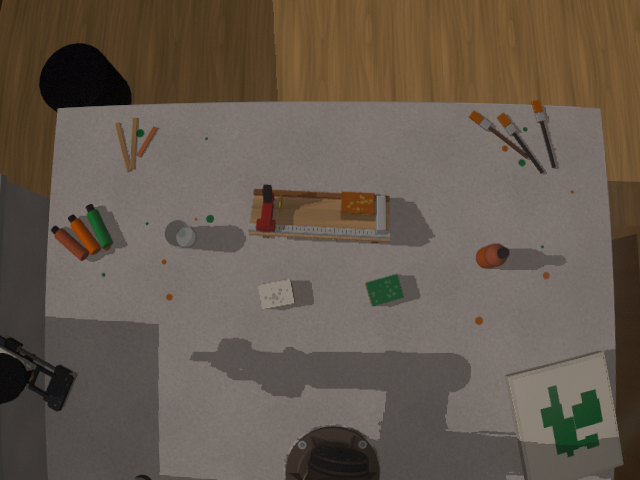

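```bash
cat > h.py <<'E'
import numpy as np,cv2
from scipy.optimize import minimize,least_squares
from scipy.spatial.transform import Rotation as Ro
from plant import r,capture,search_frame,outline_of
def proj(p,X):
    R=Ro.from_euler("xyz",p["rotation"],degrees=True).as_matrix()
    c=(np.atleast_2d(X)-p["origin"])@R; s=c[:,:2]/c[:,2:]
    s=s*(1+p["k1"]*(s**2).sum(1,keepdims=True)); K=p["K"]
    return s*[K[0,0],K[1,1]]+[K[0,2],K[1,2]]
def boardR(yaw): # columns: board x,y,z in world; yaw deg
    s,c=np.sin(np.radians(25)),np.cos(np.radians(25))
    B=np.array([[-c,0,s],[0,-1,0],[s,0,c]]).T.copy().T
    B=np.column_stack([[-c,0,s],[0,-1,0],[s,0,c]])
    return Ro.from_euler("z",yaw,degrees=True).as_matrix()@B
def box(x0,x1,y0,y1,z0,z1): return np.array([[x,y,z] for x in(x0,x1) for y in(y0,y1) for z in(z0,z1)])/1000.
PANEL=box(-30,30,-40,40,0,36)
def sil(p,X):
    h=cv2.convexHull(proj(p,X).astype(np.float32))[:,0]
    S=4; m=np.zeros((480*S,640*S),np.uint8); cv2.fillConvexPoly(m,np.round((h+.5)*S*16).astype(np.int32),1,shift=4)
    return cv2.resize(m.astype(np.float32),(640,480),interpolation=cv2.INTER_AREA)
def fitflat(ps,masks,x0):
    def f(v):
        X=PANEL@Ro.from_euler("z",v[2]*100,degrees=True).as_matrix().T+[v[0],v[1],0]
        return sum(np.abs(sil(p,X)-m).sum()/m.sum() for p,m in zip(ps,masks))
    best=min((minimize(f,[x0[0],x0[1],a],method="Nelder-Mead",options=dict(initial_simplex=np.array([x0[0],x0[1],a])+np.array([[0,0,0],[.02,0,0],[0,.02,0],[0,0,.1]]))) for a in(-.2,0.,.2)),key=lambda o:o.fun)
    return best.x*[1,1,100],best.fun
E
python3 - <<'E'
from h import *
ps=[capture("side"),capture("top")]
def ground(p,uv):
    return least_squares(lambda v:(proj(p,[v[0],v[1],.03])-uv).ravel(),[.5,0]).x
print("white~",ground(ps[1],[276,294]),"bottle~",ground(ps[1],[489,258]),"cup",ground(ps[1],[183,236]))
x0=ground(ps[1],[387,288]);ms=[]
for p in ps:
    o=outline_of(p,"green_panel"); print([(d["bbox"],d["conf"],d["region"].sum()) for d in o]); ms.append(o[0]["region"].astype(np.float32))
print("green",x0,fitflat(ps,ms,x0),[fitflat([p],[m],x0) for p,m in zip(ps,ms)])
t=cv2.resize(ps[1]["frame"][180:250,240:400],None,fx=5,fy=5,interpolation=cv2.INTER_CUBIC)
s=cv2.resize(ps[0]["frame"][170:310,305:425],None,fx=4,fy=4,interpolation=cv2.INTER_CUBIC)
cv2.imwrite("pics/t1.png",t[:,:,::-1]);cv2.imwrite("pics/s1.png",s[:,:,::-1])
E
```

```text
white~ [0.44449016 0.13470035] bottle~ [ 0.53015063 -0.39564193] cup [0.58831342 0.36809375]
[([260.0, 293.0, 307.4, 346.6], 0.61, np.int64(1831))]
[([367.1, 271.6, 404.6, 303.9], 0.89, np.int64(761))]
green [ 0.45782008 -0.1371281 ] (array([ 0.45371453, -0.12945812, 14.45940777]), np.float64(0.19320020079612732)) [(array([ 0.45268791, -0.12912684, 13.77916432]), np.float64(0.056731294840574265)), (array([ 0.45534714, -0.13111151, 14.41423512]), np.float64(0.10914914309978485))]
```

View pics/t1.png

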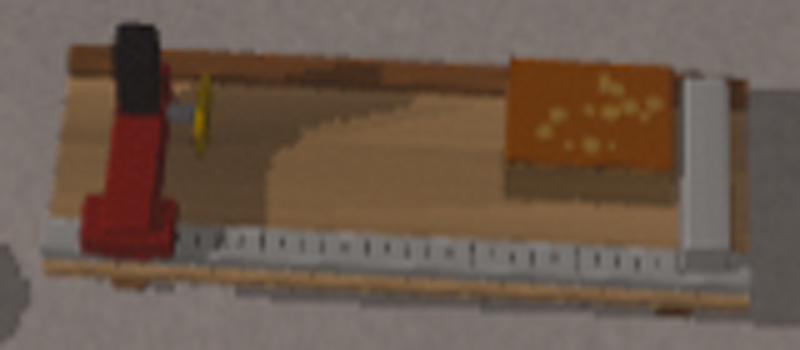

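View pics/s1.png

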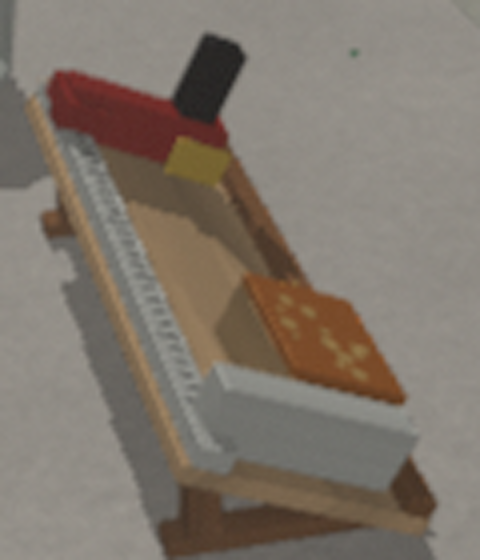

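```bash
cat >> h.py <<'E'
def solveboard(ps,L,loss="soft_l1"):
    # L: list (cam idx, uv, kind, board xyz mm); kind f fixed,o ochre-relative,j jaw-relative; v: x,y,yaw,ochre y mm,jaw mm
    def res(v,full=False):
        out=[]
        for c,uv,k,X in L:
            X=np.array(X,float)+[0,{"f":0,"o":v[3]*100,"j":v[4]*100}[k],0]
            out.append(proj(ps[c],boardR(v[2]*10)@(X/1000)+[v[0],v[1],.026])[0]-uv)
        return np.array(out) if full else np.ravel(out)
    o=least_squares(res,[.68,0,0,.85,0],loss=loss); return o.x*[1,1,10,100,100],res(o.x,True)
E
cat > m1.py <<'E'
from h import *
ps=[capture("side"),capture("top")]
T=lambda x,y:(240+(x+.5)/5-.5,180+(y+.5)/5-.5)
S=lambda x,y:(305+(x+.5)/4-.5,170+(y+.5)/4-.5)
L=[(1,T(70,45),"f",(-14,-175,10)),(1,T(747,80),"f",(-14,165,10)),
(1,T(683,78),"f",(4,130,34)),(1,T(727,82),"f",(4,152,34)),(1,T(683,248),"f",(104,130,34)),(1,T(728,250),"f",(104,152,34)),
(1,T(510,60),"o",(0,-40,36)),(1,T(673,68),"o",(0,40,36)),(1,T(673,170),"o",(60,40,36)),(1,T(505,163),"o",(60,-40,36)),
(0,S(215,363),"f",(104,130,34)),(0,S(417,435),"f",(4,152,34)),(0,S(206,395),"f",(104,152,34)),(0,S(395,490),"f",(4,152,0)),
(0,S(245,280),"o",(60,-40,36)),(0,S(350,303),"o",(0,-40,36)),(0,S(404,400),"o",(0,40,36)),
(1,T(118,25),"j",(23,-152,80)),(1,T(158,26),"j",(23,-132,80)),(0,S(205,34),"j",(47,-142,80)),(0,S(245,53),"j",(23,-134,80)),
]
for sub in(L,[l for l in L if l[0]],[l for l in L if not l[0]]):
    v,e=solveboard(ps,sub); print(np.round(v,4)); print(np.round(e,1).tolist())
E
python3 m1.py
```

```text
[ 6.79600e-01  1.96000e-02 -3.06420e+00  8.56598e+01  9.47030e+00]
[[-0.4, 0.5], [0.0, 0.2], [-0.1, -0.0], [0.0, -0.4], [0.1, 0.3], [0.4, 0.4], [0.1, -0.0], [0.2, 0.1], [0.3, -0.1], [0.4, -0.4], [-1.1, -0.9], [0.7, 0.6], [4.8, -1.3], [-3.1, 1.3], [-0.4, -1.9], [-0.5, -0.5], [0.9, -0.1], [-0.6, -0.2], [-0.2, -0.0], [0.1, 0.8], [0.4, 0.7]]
[ 6.79800e-01  1.97000e-02 -3.13040e+00  8.51194e+01  1.04829e+01]
[[-0.4, 0.3], [0.0, 0.2], [-0.1, -0.0], [0.0, -0.3], [0.1, 0.3], [0.4, 0.4], [-0.1, -0.1], [-0.0, 0.1], [0.0, -0.1], [0.2, -0.4], [-0.2, -0.3], [0.2, -0.1]]
[ 6.79600e-01  1.92000e-02 -3.13450e+00  8.68972e+01  5.58670e+00]
[[-1.1, -0.8], [0.7, 0.7], [4.7, -1.1], [-3.1, 1.4], [-0.2, -1.4], [-0.3, 0.0], [1.1, 0.5], [-0.3, 0.1], [0.0, 0.0]]
```

```bash
python3 -m creep '[[87.6,0.4,-1,0,0,0,0],[87.6,0.4,-1,0,0,0,0],[87.6,0.4,-1,0,0,0,0],[87.6,0.4,-1,0,0,0,0],[87.6,0.4,-1,0,0,0,0],[87.6,0.4,-1,0,0,0,0],[87.6,0.4,-1,0,0,0,0],[87.6,0.4,-1,0,0,0,0]]' 30
python3 -m creep '[[87.6,0.3,-1,0,0,0,-6.5],[87.6,0.3,-1,0,0,0,-6.5],[87.6,0.3,-1,0,0,0,-6.5],[87.6,0.3,-1,0,0,0,-6.5],[87.6,0.3,-1,0,0,0,-6.5],[87.6,0.3,-1,0,0,0,-6.5],[87.6,0.3,-1,0,0,0,-6.5],[87.6,0.3,-1,0,0,0,-6.5]]'
```

```text
time_s: 2.07
tcp_pos: [0.3585, 0.4137, 0.2267]
eef_rot: [-180.0, 0.0, -24.3]
contact_force: [1.1, -0.0, 0.1]
gripper_width: 0.0875
gripper_force: 0.0
time_s: 2.73
tcp_pos: [0.4184, 0.2138, 0.2269]
eef_rot: [-180.0, 0.0, -76.7]
contact_force: [0.5, 0.8, -0.3]
gripper_width: 0.0876
gripper_force: 0.0
```

```bash
python3 -m creep '[[87.6,0.1,-1,0,0,0,0],[87.6,0.1,-1,0,0,0,0],[87.6,0.1,-1,0,0,0,0],[87.6,0.1,-1,0,0,0,0],[87.6,0.1,-1,0,0,0,0],[87.6,0.1,-1,0,0,0,0],[87.6,0.1,-1,0,0,0,0],[87.6,0.1,-1,0,0,0,0]]'
python3 -m creep '[[87.6,0.1,-0.96,-0.7,0,0,0.1],[87.6,0.1,-0.96,-0.7,0,0,0.1],[87.6,0.1,-0.96,-0.7,0,0,0.1],[87.6,0.1,-0.96,-0.7,0,0,0.1],[87.6,0.1,-0.96,-0.7,0,0,0.1],[87.6,0.1,-0.96,-0.7,0,0,0.1],[87.6,0,0,-0.8,0,0,0],[87.6,0,0,-0.8,0,0,0]]'
```

```text
time_s: 3.4
tcp_pos: [0.4382, 0.0138, 0.2269]
eef_rot: [-179.9, 0.0, -76.3]
contact_force: [0.1, -0.0, 1.0]
gripper_width: 0.0877
gripper_force: 0.0
time_s: 4.07
tcp_pos: [0.4534, -0.1303, 0.0809]
eef_rot: [-180.0, -0.0, -75.9]
contact_force: [1.0, -0.9, -0.3]
gripper_width: 0.0877
gripper_force: 0.0
```

```bash
python3 -m creep '[[87.6,0,0,-0.8,0,0,0],[87.6,0,0,-0.8,0,0,0],[87.6,0,0,-0.7,0,0,0],[87.6,0,0,-0.37,0,0,0],[87.6,0,0,0,0,0,0],[50,0,0,0,0,0,0],[50,0,0,0,0,0,0],[50,0,0,0,0,0,0]]' 30
python3 -m creep '[[50,0,0,0,0,0,0],[50,0,0,0,0,0,0],[50,0,0,0,0,0,0],[50,0,0,0,0,0,0]]'
```

```text
time_s: 4.73
tcp_pos: [0.4541, -0.1289, 0.0159]
eef_rot: [-179.9, -0.0, -75.7]
contact_force: [-0.4, 0.0, 0.2]
gripper_width: 0.0728
gripper_force: 0.0
time_s: 5.07
tcp_pos: [0.4537, -0.1289, 0.0156]
eef_rot: [-179.9, -0.0, -75.7]
contact_force: [-1.6, 1.9, 7.7]
gripper_width: 0.0603
gripper_force: 29.9
```

```bash
python3 -m creep '[[50,0,0,0.3,0,0,0],[50,0,0,0.8,0,0,0],[50,0,0,1,0,0,0],[50,0,0,1,0,0,0],[50,0,0,1,0,0,0],[50,0,0,1,0,0,0],[50,0,0,0.5,0,0,0],[50,0,0,0,0,0,0]]'
cat >> h.py <<'E'
BO=np.array([.6797,.0196,.026]);BY=-3.1
def goal(bx,by,bz,n=8):
    "print remaining move from measured pose to TCP at board xyz mm, tool square to the board"
    s=r.get_state();B=boardR(BY);t=BO+B@(np.array([bx,by,bz])/1000)
    R=np.column_stack([B[:,1],B[:,0],-B[:,2]]);C=Ro.from_euler("xyz",s["eef_rot"],degrees=True)
    rv=(Ro.from_matrix(R)*C.inv()).as_rotvec(degrees=True)
    print("t",round(s["time_s"],2),"units",np.round((t-s["tcp_pos"])/.025,2),"rotvec",np.round(rv,2),"board now",np.round(B.T@(s["tcp_pos"]-BO)*1000,1),"force board",np.round(B.T@s["contact_force"],1),"grip",s["gripper_width"],s["gripper_force"])
    print("board axes in units/mm",np.round(B.T/25,4).tolist())
E
python3 - <<'E'
from h import *
goal(33,-3,60)
E
```

```text
time_s: 5.73
tcp_pos: [0.4548, -0.129, 0.1583]
eef_rot: [-179.7, -0.1, -75.7]
contact_force: [0.0, -0.5, -1.7]
gripper_width: 0.0595
gripper_force: 29.9
t 5.73 units [ 8.82  6.08 -2.56] rotvec [ -2.41  25.3  -17.11] board now [252.2 160.6  28.4] force board [-0.8  0.5 -1.5] grip 0.05951101672253299 29.907453954219818
board axes in units/mm [[-0.0362, 0.002, 0.0169], [-0.0022, -0.0399, 0.0], [0.0169, -0.0009, 0.0363]]
```

```bash
python3 -m creep '[[50,1,0.76,0.1,-0.3,3.16,-2.14],[50,1,0.76,0.1,-0.3,3.16,-2.14],[50,1,0.76,0,-0.3,3.16,-2.14],[50,1,0.76,0,-0.3,3.16,-2.14],[50,1,0.76,0,-0.3,3.16,-2.14],[50,1,0.76,0,-0.3,3.16,-2.14],[50,1,0.76,0,-0.3,3.16,-2.14],[50,1,0.76,0,-0.3,3.16,-2.14]]'
python3 -m creep '[[50,0.4,0,0,0,0,0],[50,0.4,0,-0.5,0,0,0],[50,0,0,-0.6,0,0,0],[50,0,0,0,0,0,0],[50,0,0,0,0,0,0]]'
python3 - <<'E'
from h import *
goal(33,-3,60)
ps=[capture("side"),capture("top")]
for i,p in enumerate(ps):
    for t in("green_panel","ochre_panel"):
        print(i,t,[(d["bbox"],d["conf"]) for d in search_frame(p,t)[:2]])
a=cv2.resize(ps[0]["frame"][130:310,270:430],None,fx=3,fy=3,interpolation=cv2.INTER_CUBIC)
b=cv2.resize(ps[1]["frame"][150:270,300:400],None,fx=3,fy=3,interpolation=cv2.INTER_CUBIC)
c=np.zeros((540,790,3),np.uint8);c[:,:480]=a;c[:360,485:785]=b
cv2.imwrite("pics/c2.png",c[:,:,::-1])
E
```

```text
time_s: 6.4
tcp_pos: [0.6537, 0.0241, 0.1585]
eef_rot: [154.5, 0.0, -93.2]
contact_force: [1.7, -0.6, -0.7]
gripper_width: 0.0602
gripper_force: 29.9
time_s: 6.82
tcp_pos: [0.6718, 0.0224, 0.1309]
eef_rot: [154.5, 0.0, -93.2]
contact_force: [0.5, -0.2, -1.7]
gripper_width: 0.0599
gripper_force: 29.9
t 6.82 units [ 0.14  0.02 -1.46] rotvec [-0.04 -0.47  0.08] board now [51.6 -2.3 91.7] force board [-1.2  0.1 -1.4] grip 0.059853055923358225 29.907725751399994
board axes in units/mm [[-0.0362, 0.002, 0.0169], [-0.0022, -0.0399, 0.0], [0.0169, -0.0009, 0.0363]]
0 green_panel [([353.9, 185.0, 397.7, 219.8], 0.92), ([356.1, 237.6, 405.3, 270.5], 0.57)]
0 ochre_panel [([358.0, 239.2, 406.8, 272.0], 0.65), ([313.0, 174.7, 412.9, 304.7], 0.57)]
1 green_panel [([318.1, 178.7, 342.8, 183.5], 0.5)]
1 ochre_panel [([342.0, 190.6, 377.5, 224.2], 0.59), ([279.6, 193.7, 280.7, 207.6], 0.28)]
```

View pics/c2.png

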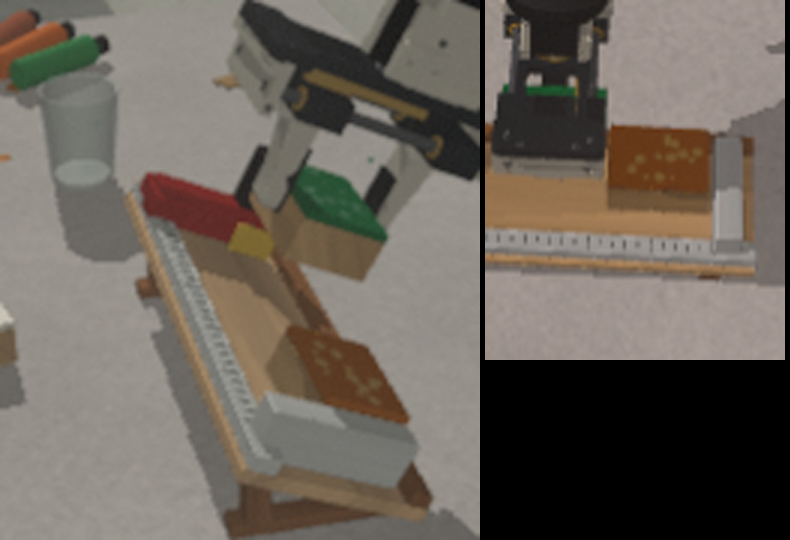

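Run:
```python
from h import *
p=capture("side");goal(33,-3,60)
s=r.get_state();R=Ro.from_euler("xyz",s["eef_rot"],degrees=True).as_matrix()
M=np.column_stack([R[:,1],R[:,0],-R[:,2]]) # board-like axes
S=lambda x,y:np.array([270+(x+.5)/3-.5,130+(y+.5)/3-.5])
L=[(S(386,239),(-30,40,36)),(S(363,280),(-30,40,0)),(S(276,247),(30,40,0))]
f=lambda v:np.ravel([proj(p,s["tcp_pos"]+M@((np.array(X)+v*10)/1000))[0]-u for u,X in L])
o=least_squares(f,[0,0,-1.5]);print(o.x*10,o.fun)
g=outline_of(p,"green_panel")[0]["region"]
```

```text
t 7.17 units [ 0.08 -0.   -1.57] rotvec [-0.09 -0.19  0.05] board now [51.3 -3.  94.7] force board [-1.1  0.  -1.9] grip 0.059804991268457904 29.90766942501068
board axes in units/mm [[-0.0362, 0.002, 0.0169], [-0.0022, -0.0399, 0.0], [0.0169, -0.0009, 0.0363]]
[  7.94333598   8.14677396 -14.78430721] [ 0.36351714 -2.42927754 -1.13346859 -0.22419207  0.74208878  2.62680131]
```

Run:
```python
from h import *
p=capture("side")
s=r.get_state();R=Ro.from_euler("xyz",s["eef_rot"],degrees=True).as_matrix()
M=np.column_stack([R[:,1],R[:,0],-R[:,2]])
im=cv2.resize(p["frame"][165:235,340:410],None,fx=8,fy=8,interpolation=cv2.INTER_CUBIC)[:,:,::-1].copy()
for dy,c in((0,(0,0,255)),(5,(255,0,0))):
    for a,b in((0,1),(2,3),(4,5),(6,7),(0,2),(1,3),(4,6),(5,7),(0,4),(1,5),(2,6),(3,7)):
        q=proj(p,s["tcp_pos"]+(PANEL[[a,b]]+[0,dy/1000,-.0156])@M.T)
        q=((q-[340,165]+.5)*8).astype(int);cv2.line(im,q[0].tolist(),q[1].tolist(),c,1)
cv2.imwrite("pics/ov.png",im)
```

```text
(no output)
```

View pics/ov.png

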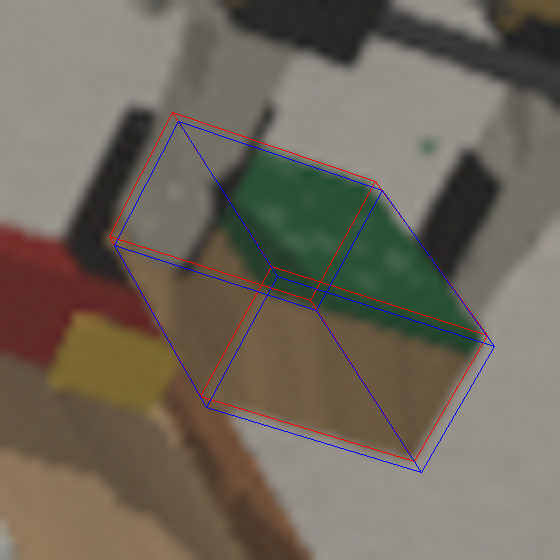

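```bash
python3 -m creep '[[50,-0.06,0,-0.4,0,0,0],[50,-0.06,0,-0.6,0,0,0],[50,-0.06,0,-0.6,0,0,0],[50,-0.06,0,-0.45,0,0,0],[50,0,0,-0.22,0,0,0],[50,0,0,0,0,0,0]]'
python3 - <<'E'
from h import *
goal(33,-3,20)
E
```

```text
time_s: 7.77
tcp_pos: [0.6662, 0.0229, 0.0736]
eef_rot: [154.5, 0.0, -93.2]
contact_force: [-0.1, 0.7, -2.3]
gripper_width: 0.0598
gripper_force: 29.9
t 7.77 units [-0.31  0.03 -0.62] rotvec [-0.05 -0.47  0.06] board now [32.5 -2.6 37.4] force board [-0.8 -0.6 -2.1] grip 0.059760802411581646 29.90761488676071
board axes in units/mm [[-0.0362, 0.002, 0.0169], [-0.0022, -0.0399, 0.0], [0.0169, -0.0009, 0.0363]]
```

```bash
python3 -m creep '[[50,-0.07,0,-0.15,0,0,0],[50,-0.1,0,-0.22,0,0,0],[50,-0.08,0.01,-0.18,0,0,0],[50,-0.05,0,-0.1,0,0,0],[50,-0.02,0,-0.04,0,0,0],[50,0,0,0,0,0,0]]'
python3 - <<'E'
from h import *
goal(33,-3,15.6)
E
python3 -m creep '[[50,-0.017,0,-0.036,0,0,0],[50,-0.017,0,-0.036,0,0,0],[50,0,0,0,0,0,0]]'
python3 - <<'E'
from h import *
goal(33,-3,15.6)
E
```

```text
time_s: 8.27
tcp_pos: [0.659, 0.0232, 0.0582]
eef_rot: [154.7, 0.1, -93.2]
contact_force: [-0.1, 0.8, -2.3]
gripper_width: 0.06
gripper_force: 29.9
t 8.27 units [-0.1   0.03 -0.17] rotvec [-0.07 -0.31  0.06] board now [32.5 -2.5 20.4] force board [-0.9 -0.8 -2.2] grip 0.0599525599716245 29.907837510108948
board axes in units/mm [[-0.0362, 0.002, 0.0169], [-0.0022, -0.0399, 0.0], [0.0169, -0.0009, 0.0363]]
time_s: 8.52
tcp_pos: [0.6583, 0.0232, 0.0565]
eef_rot: [154.7, 0.1, -93.2]
contact_force: [-0.0, 0.1, -1.6]
gripper_width: 0.0597
gripper_force: 29.9
t 8.52 units [-0.07  0.02 -0.1 ] rotvec [-0.08 -0.29  0.06] board now [32.4 -2.5 18.6] force board [-0.7 -0.1 -1.5] grip 0.059733720961673016 29.90763008594513
board axes in units/mm [[-0.0362, 0.002, 0.0169], [-0.0022, -0.0399, 0.0], [0.0169, -0.0009, 0.0363]]
```

Continue down in 1 mm steps until contact.

```bash
python3 -m creep '[[50,-0.017,0,-0.036,0,0,0],[50,-0.017,0,-0.036,0,0,0],[50,0,0,0,0,0,0]]'
python3 -m creep '[[50,-0.017,0,-0.036,0,0,0],[50,0,0,0,0,0,0]]'
python3 - <<'E'
from h import *
goal(30,-3,15.6)
E
```

```text
time_s: 8.77
tcp_pos: [0.6577, 0.0232, 0.0549]
eef_rot: [154.7, 0.1, -93.2]
contact_force: [0.8, 1.5, -0.4]
gripper_width: 0.0596
gripper_force: 29.9
time_s: 8.93
tcp_pos: [0.6577, 0.0233, 0.0549]
eef_rot: [154.8, 0.1, -93.1]
contact_force: [0.2, 0.9, 4.2]
gripper_width: 0.0599
gripper_force: 29.9
t 8.93 units [ 0.07  0.02 -0.08] rotvec [-0.07 -0.21  0.03] board now [32.3 -2.5 16.8] force board [ 1.6 -0.9  3.9] grip 0.059912844083601764 29.90556389093399
board axes in units/mm [[-0.0362, 0.002, 0.0169], [-0.0022, -0.0399, 0.0], [0.0169, -0.0009, 0.0363]]
```

```bash
for i in 1; do python3 -m creep '[[50,0.036,0,-0.017,0,0,0],[50,0,0,0,0,0,0]]'; done
python3 -c "
from h import *
goal(30,-3,15.6)"
python3 -m creep '[[50,0.036,0,-0.017,0,0,0],[50,0,0,0,0,0,0]]'
python3 -c "
from h import *
goal(30,-3,15.6)"
```

```text
time_s: 9.1
tcp_pos: [0.6582, 0.0232, 0.0546]
eef_rot: [154.7, 0.0, -93.1]
contact_force: [-0.7, 0.7, 8.0]
gripper_width: 0.0597
gripper_force: 29.9
t 9.1 units [ 0.04  0.02 -0.07] rotvec [-0.06 -0.26  0.02] board now [31.7 -2.4 16.8] force board [ 4.1 -0.7  7. ] grip 0.059658704250830634 29.9112269282341
board axes in units/mm [[-0.0362, 0.002, 0.0169], [-0.0022, -0.0399, 0.0], [0.0169, -0.0009, 0.0363]]
time_s: 9.27
tcp_pos: [0.659, 0.0231, 0.0542]
eef_rot: [154.7, 0.0, -93.1]
contact_force: [-0.5, -0.2, 7.5]
gripper_width: 0.06
gripper_force: 29.9
t 9.27 units [ 0.01  0.03 -0.06] rotvec [-0.06 -0.27  0.03] board now [30.8 -2.4 16.8] force board [3.7 0.3 6.6] grip 0.06003092297345952 29.911295771598816
board axes in units/mm [[-0.0362, 0.002, 0.0169], [-0.0022, -0.0399, 0.0], [0.0169, -0.0009, 0.0363]]
```

```bash
python3 -m creep '[[50,0.04,0,-0.008,0,0,0],[50,0,0,0,0,0,0]]'
python3 -c "
from h import *
goal(30,-3,15.6)"
python3 -m creep '[[50,0.036,0,-0.017,0,0,0],[50,0,0,0,0,0,0]]'
python3 -c "
from h import *
goal(30,-3,15.6)"
```

```text
time_s: 9.43
tcp_pos: [0.66, 0.023, 0.0538]
eef_rot: [154.7, 0.0, -93.1]
contact_force: [-1.0, 1.0, 5.8]
gripper_width: 0.0595
gripper_force: 29.9
t 9.43 units [-0.03  0.03 -0.04] rotvec [-0.06 -0.28  0.03] board now [29.8 -2.4 16.8] force board [ 3.4 -1.   4.8] grip 0.05954804180046402 29.909854531288147
board axes in units/mm [[-0.0362, 0.002, 0.0169], [-0.0022, -0.0399, 0.0], [0.0169, -0.0009, 0.0363]]
time_s: 9.6
tcp_pos: [0.6609, 0.023, 0.0534]
eef_rot: [154.7, 0.0, -93.1]
contact_force: [-1.3, 0.6, 5.9]
gripper_width: 0.0602
gripper_force: 29.9
t 9.6 units [-0.06  0.03 -0.02] rotvec [-0.05 -0.29  0.03] board now [28.8 -2.4 16.8] force board [ 3.7 -0.5  4.8] grip 0.060152151042001806 29.909648895263672
board axes in units/mm [[-0.0362, 0.002, 0.0169], [-0.0022, -0.0399, 0.0], [0.0169, -0.0009, 0.0363]]
```

```bash
python3 -m creep '[[50,0.036,0,-0.015,0,0,0],[50,0,0,0,0,0,0]]'
python3 -c "
from h import *
goal(30,-3,15.6)"
python3 -m creep '[[50,0.036,0,-0.015,0,0,0],[50,0,0,0,0,0,0]]'
python3 -c "
from h import *
goal(30,-3,15.6)"
```

```text
time_s: 9.77
tcp_pos: [0.6612, 0.023, 0.0533]
eef_rot: [154.6, 0.0, -93.1]
contact_force: [-1.3, -0.0, 8.1]
gripper_width: 0.0601
gripper_force: 29.9
t 9.77 units [-0.08  0.03 -0.02] rotvec [-0.05 -0.35  0.03] board now [28.4 -2.4 16.9] force board [4.5 0.1 6.8] grip 0.060104958297441446 29.887831807136536
board axes in units/mm [[-0.0362, 0.002, 0.0169], [-0.0022, -0.0399, 0.0], [0.0169, -0.0009, 0.0363]]
time_s: 9.93
tcp_pos: [0.6613, 0.023, 0.0533]
eef_rot: [154.5, 0.0, -93.1]
contact_force: [-5.9, 1.0, 10.6]
gripper_width: 0.06
gripper_force: 29.9
t 9.93 units [-0.08  0.03 -0.02] rotvec [-0.04 -0.45  0.03] board now [28.3 -2.4 16.9] force board [ 9.8 -0.6  7.1] grip 0.060045783087632545 29.872272312641144
board axes in units/mm [[-0.0362, 0.002, 0.0169], [-0.0022, -0.0399, 0.0], [0.0169, -0.0009, 0.0363]]
```

```bash
python3 -m creep '[[50,-0.018,0,0.026,0,0,0],[50,-0.004,-0.08,0,0,0,0],[50,-0.004,-0.08,0,0,0,0],[50,-0.004,-0.08,0,0,0,0],[50,0,0,0,0,0,0]]'
python3 -c "
from h import *
goal(30,10,16.8)"
python3 -m creep '[[50,-0.004,-0.06,0,0,0,0],[50,-0.004,-0.06,0,0,0,0],[50,0,0,0,0,0,0]]'
python3 -c "
from h import *
goal(30,10,16.8)"
```

```text
time_s: 10.35
tcp_pos: [0.6611, 0.0193, 0.0533]
eef_rot: [154.6, 0.2, -93.1]
contact_force: [-4.5, 8.6, 7.8]
gripper_width: 0.0599
gripper_force: 29.9
t 10.35 units [-0.08 -0.34  0.02] rotvec [-0.23 -0.34  0.03] board now [28.4  1.3 16.9] force board [ 7.8 -8.4  5. ] grip 0.05987112519167806 29.895167648792267
board axes in units/mm [[-0.0362, 0.002, 0.0169], [-0.0022, -0.0399, 0.0], [0.0169, -0.0009, 0.0363]]
time_s: 10.6
tcp_pos: [0.6609, 0.0167, 0.0533]
eef_rot: [154.7, 0.2, -93.1]
contact_force: [-3.2, 10.1, 9.0]
gripper_width: 0.0595
gripper_force: 29.9
t 10.6 units [-0.07 -0.24  0.02] rotvec [-0.25 -0.34  0.03] board now [28.4  3.9 16.9] force board [ 7.2 -9.9  6.5] grip 0.059533682795880324 29.889475107192993
board axes in units/mm [[-0.0362, 0.002, 0.0169], [-0.0022, -0.0399, 0.0], [0.0169, -0.0009, 0.0363]]
```

```bash
python3 -m creep '[[50,-0.015,0,0.02,0,0,0],[50,-0.004,-0.06,0,0,0,0],[50,-0.004,-0.06,0,0,0,0],[50,0,0,0,0,0,0]]'
python3 -c "
from h import *
goal(30,10,16.8)"
python3 -m creep '[[50,-0.003,-0.05,0,0,0,0],[50,-0.003,-0.05,0,0,0,0],[50,0,0,0,0,0,0]]'
python3 -c "
from h import *
goal(30,10,16.8)"
```

```text
time_s: 10.93
tcp_pos: [0.6607, 0.013, 0.0533]
eef_rot: [154.7, 0.2, -93.1]
contact_force: [-2.9, 7.6, 5.8]
gripper_width: 0.0601
gripper_force: 29.9
t 10.93 units [-0.06 -0.09  0.02] rotvec [-0.2  -0.31  0.04] board now [28.4  7.6 16.9] force board [ 5.5 -7.4  3.9] grip 0.06006472887531395 29.892003536224365
board axes in units/mm [[-0.0362, 0.002, 0.0169], [-0.0022, -0.0399, 0.0], [0.0169, -0.0009, 0.0363]]
time_s: 11.18
tcp_pos: [0.6607, 0.0123, 0.0533]
eef_rot: [154.7, 0.3, -93.2]
contact_force: [-2.2, 13.6, 6.4]
gripper_width: 0.06
gripper_force: 29.8
t 11.18 units [-0.06 -0.06  0.02] rotvec [-0.33 -0.26  0.06] board now [28.4  8.3 16.9] force board [  5.3 -13.5   4.6] grip 0.05995452472875927 29.833745062351227
board axes in units/mm [[-0.0362, 0.002, 0.0169], [-0.0022, -0.0399, 0.0], [0.0169, -0.0009, 0.0363]]
```

```bash
python3 -m creep '[[50,-0.003,-0.05,0,0,0,0],[50,0,0,0,0,0,0],[50,0,0,0,0,0,0]]'
python3 -c "
from h import *
goal(30,10,16.8)
t=cv2.resize(capture('top')['frame'][180:250,300:400],None,fx=6,fy=6,interpolation=cv2.INTER_CUBIC)
s=cv2.resize(capture('side')['frame'][210:310,340:425],None,fx=6,fy=6,interpolation=cv2.INTER_CUBIC)[:,:510]
s=cv2.resize(s,(0,0),fx=.3,fy=.3) if 0 else s
c=np.zeros((600,800,3),np.uint8);c[:600,:510]=s;t=cv2.resize(t,(290,203));c[:203,510:]=t
cv2.imwrite('pics/c4.png',c[:,:,::-1])"
```

```text
time_s: 11.43
tcp_pos: [0.6607, 0.0122, 0.0533]
eef_rot: [154.7, 0.4, -93.2]
contact_force: [-2.0, 16.7, 7.0]
gripper_width: 0.0597
gripper_force: 29.8
t 11.43 units [-0.06 -0.06  0.02] rotvec [-0.39 -0.24  0.05] board now [28.4  8.4 16.9] force board [  5.6 -16.6   5.1] grip 0.059660670425622855 29.833674430847168
board axes in units/mm [[-0.0362, 0.002, 0.0169], [-0.0022, -0.0399, 0.0], [0.0169, -0.0009, 0.0363]]
```

View pics/c4.png

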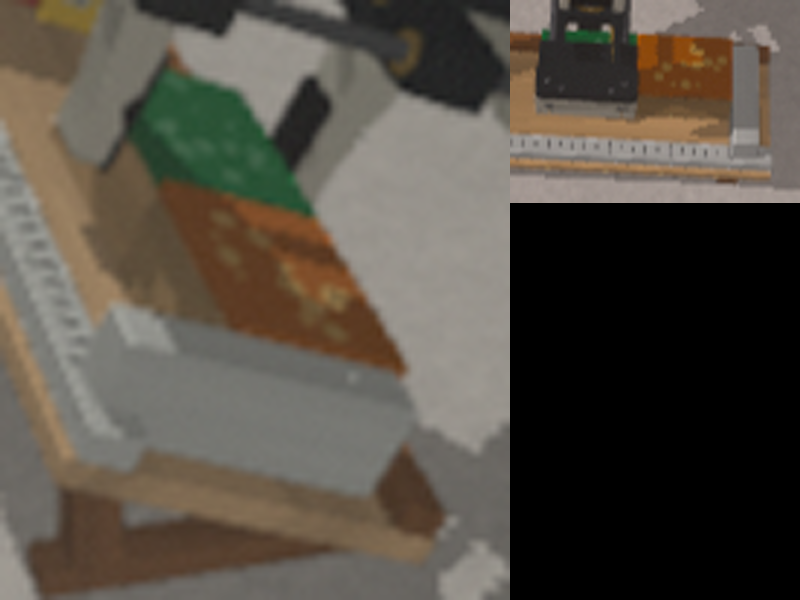

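```bash
python3 -m creep '[[50,0.002,0.05,0,0,0,0],[50,0,0,0,0,0,0],[72,0,0,0,0,0,0],[72,0,0,0,0,0,0],[72,0,0,0,0,0,0],[72,0,0,0,0,0,0]]'
python3 -c "
from h import *
goal(30,10,76.8)"
```

```text
time_s: 12.03
tcp_pos: [0.6608, 0.0083, 0.0524]
eef_rot: [154.7, 0.0, -93.2]
contact_force: [-0.1, 0.5, -0.8]
gripper_width: 0.0718
gripper_force: 0.0
t 12.03 units [0.95 0.04 2.23] rotvec [-0.05 -0.32  0.08] board now [27.8 12.3 16.2] force board [-0.2 -0.4 -0.8] grip 0.07182415872573422 0.0
board axes in units/mm [[-0.0362, 0.002, 0.0169], [-0.0022, -0.0399, 0.0], [0.0169, -0.0009, 0.0363]]
```

```bash
python3 -m creep '[[72,0.2,-0.01,0.43,0,0,0],[72,0.43,-0.02,0.94,0,0,0],[72,0.43,-0.02,0.94,0,0,0],[72,0.43,-0.02,0.94,0,0,0],[60,0,0,0,0,0,0]]'
cat >> h.py <<'E'
def goal2(bx,by,bz):
    s=r.get_state();B=boardR(BY);t=BO+B@(np.array([bx,by,bz])/1000)
    C=Ro.from_euler("xyz",s["eef_rot"],degrees=True)
    for sg in(1,-1):
        R=np.column_stack([B[:,0]*sg,-B[:,1]*sg,-B[:,2]])
        print("rotvec",np.round((Ro.from_matrix(R)*C.inv()).as_rotvec(degrees=True),2))
    print("t",round(s["time_s"],2),"units",np.round((t-s["tcp_pos"])/.025,2),"board now",np.round(B.T@(s["tcp_pos"]-BO)*1000,1),"force board",np.round(B.T@s["contact_force"],1),"grip",s["gripper_width"],s["gripper_force"])
E
cat > m2.py <<'E'
from h import *
print(np.round(r.get_state()["joints"],1))
goal2(35,-133,105)
p=capture("side");q=capture("top")
t=cv2.resize(q['frame'][180:250,240:400],None,fx=5,fy=5,interpolation=cv2.INTER_CUBIC)
s=cv2.resize(p['frame'][170:310,305:425],None,fx=4,fy=4,interpolation=cv2.INTER_CUBIC)
c=np.zeros((600,800,3),np.uint8);c[:350]=t;c[350:,:]=0
cv2.imwrite('pics/t5.png',t[:,:,::-1]);cv2.imwrite('pics/s5.png',s[:,:,::-1])
E
python3 m2.py
```

```text
time_s: 12.45
tcp_pos: [0.7021, 0.006, 0.1398]
eef_rot: [155.2, 0.0, -93.2]
contact_force: [-0.6, 0.1, -0.0]
gripper_width: 0.0692
gripper_force: 0.0
[ 12.6  42.2  24.5  -6.6 -96.3 -15.1]
rotvec [-37.86   2.26 -81.58]
rotvec [37.81 -1.94 81.68]
t 12.45 units [-0.1   5.83 -0.16] board now [ 27.2  12.4 112.9] force board [ 0.6 -0.1 -0.3] grip 0.06924438114974955 0.0
```

View pics/s5.png

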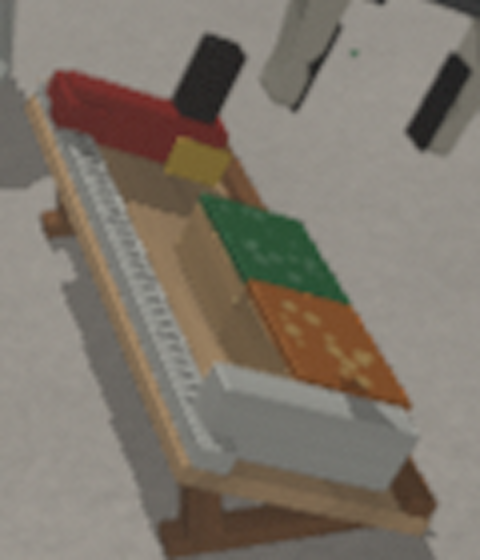

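```bash
python3 -m creep '[[60,0,0.45,0,2.91,-0.15,6.28],[60,0,0.45,0,2.91,-0.15,6.28],[60,0,0.45,0,2.91,-0.15,6.28],[60,0,0.45,0,2.91,-0.15,6.28],[60,0,0.45,0,2.91,-0.15,6.28],[60,0,0.45,0,2.91,-0.15,6.28],[60,0,0.45,0,2.91,-0.15,6.28],[60,0,0.45,0,2.91,-0.15,6.28]]'
python3 -m creep '[[60,0,0.45,0,2.91,-0.15,6.28],[60,0,0.45,0,2.91,-0.15,6.28],[60,0,0.45,0,2.91,-0.15,6.28],[60,0,0.45,0,2.91,-0.15,6.28],[60,0,0.43,0,2.91,-0.15,6.28],[60,0,0,0,0,0,0],[60,0,0,0,0,0,0]]'
python3 -c "
from h import *
goal2(35,-133,105);goal2(35,-133,46)
print(r.get_state()['joints'])"
```

```text
time_s: 13.22
tcp_pos: [0.6974, 0.0973, 0.1331]
eef_rot: [164.8, 20.5, -40.1]
contact_force: [0.7, -0.2, -0.5]
gripper_width: 0.0599
gripper_force: 0.0
time_s: 13.8
tcp_pos: [0.6975, 0.1529, 0.1332]
eef_rot: [179.4, 25.1, -3.3]
contact_force: [-0.1, -0.8, -1.1]
gripper_width: 0.06
gripper_force: 0.0
rotvec [ -76.11    3.3  -162.92]
rotvec [ 0.53 -0.15 -0.08]
t 13.8 units [ 0.08 -0.05  0.11] board now [  35.7 -134.1  101.6] force board [-0.4  0.8 -1. ] grip 0.059984574546961676 0.0
rotvec [ -76.11    3.3  -162.92]
rotvec [ 0.53 -0.15 -0.08]
t 13.8 units [-0.91  0.   -2.03] board now [  35.7 -134.1  101.6] force board [-0.4  0.8 -1. ] grip 0.059984574546961676 0.0
[ 22.29624393  43.42310399  27.39610817 -10.08788639 -97.02927836
  65.37652458]
```

```bash
python3 -m creep '[[60,-0.15,0,-0.33,0.25,0,0],[60,-0.25,0,-0.56,0.25,0,0],[60,-0.25,0,-0.56,0,0,0],[60,-0.18,0,-0.4,0,0,0],[60,-0.08,0,-0.18,0,0,0],[60,0,0,0,0,0,0]]' 20
python3 -m creep '[[12,0,0,0,0,0,0],[12,0,0,0,0,0,0],[12,0,0,0,0,0,0],[12,0,0,0,0,0,0],[12,0,0,0,0,0,0],[12,0,0,0,0,0,0],[12,0,0,0,0,0,0],[12,0,0,0,0,0,0]]'
python3 -c "
from h import *
goal2(35,-133,46)"
```

```text
time_s: 14.3
tcp_pos: [0.6743, 0.1521, 0.0818]
eef_rot: [180.0, 25.2, -3.0]
contact_force: [0.3, -0.6, 0.0]
gripper_width: 0.0597
gripper_force: 0.0
time_s: 14.97
tcp_pos: [0.6755, 0.153, 0.0834]
eef_rot: [-179.9, 25.0, -2.9]
contact_force: [0.3, 2.0, 0.4]
gripper_width: 0.02
gripper_force: 20.0
rotvec [ 75.94  -4.11 162.94]
rotvec [-0.08 -0.04 -0.17]
t 14.97 units [-0.03  0.   -0.03] board now [  34.6 -133.    47.1] force board [ 0.  -2.   0.5] grip 0.01996580521938182 19.995338022708893
```

```bash
python3 -m creep '[[12,-0.005,-0.1,0,0,0,0],[12,-0.011,-0.2,0,0,0,0],[12,-0.011,-0.2,0,0,0,0],[12,-0.011,-0.2,0,0,0,0],[12,-0.011,-0.2,0,0,0,0],[12,-0.011,-0.2,0,0,0,0],[12,-0.011,-0.2,0,0,0,0],[12,-0.011,-0.2,0,0,0,0]]'
python3 -m creep '[[12,-0.011,-0.2,0,0,0,0],[12,-0.011,-0.2,0,0,0,0],[12,-0.011,-0.2,0,0,0,0],[12,-0.011,-0.2,0,0,0,0],[12,-0.005,-0.1,0,0,0,0],[12,0,0,0,0,0,0],[12,0,0,0,0,0,0]]'
python3 -c "
from h import *
goal2(35,-133,46)"
```

```text
time_s: 15.63
tcp_pos: [0.6735, 0.1174, 0.0834]
eef_rot: [-179.7, 25.0, -2.8]
contact_force: [0.7, 8.6, 2.2]
gripper_width: 0.0201
gripper_force: 20.0
time_s: 16.22
tcp_pos: [0.6723, 0.094, 0.0834]
eef_rot: [-179.8, 25.0, -2.8]
contact_force: [-0.3, 4.3, 0.9]
gripper_width: 0.02
gripper_force: 20.0
rotvec [ 75.87  -4.22 162.92]
rotvec [-0.16 -0.   -0.18]
t 16.22 units [ 0.1   2.36 -0.04] board now [ 34.6 -73.9  47.1] force board [ 0.8 -4.3  0.6] grip 0.019981632765491926 20.000477135181427
```

```bash
python3 -m creep '[[12,-0.005,-0.1,0,0,0,0],[12,-0.008,-0.14,0,0,0,0],[12,-0.008,-0.14,0,0,0,0],[12,-0.004,-0.08,0,0,0,0],[12,0,0,0,0,0,0]]'
python3 -m creep '[[12,-0.004,-0.08,0,0,0,0],[12,-0.004,-0.08,0,0,0,0],[12,0,0,0,0,0,0]]'
python3 -c "
from h import *
goal2(35,-133,46)
p=capture('side');q=capture('top')
s=cv2.resize(p['frame'][170:280,310:410],None,fx=5,fy=5,interpolation=cv2.INTER_CUBIC)
t=cv2.resize(q['frame'][180:250,260:320],None,fx=5,fy=5,interpolation=cv2.INTER_CUBIC)
c=np.zeros((550,800,3),np.uint8);c[:,:500]=s;c[:350,500:]=t
cv2.imwrite('pics/c6.png',c[:,:,::-1])"
```

```text
time_s: 16.63
tcp_pos: [0.6716, 0.0828, 0.0834]
eef_rot: [-179.8, 25.0, -2.8]
contact_force: [-0.1, 5.3, 1.3]
gripper_width: 0.0201
gripper_force: 20.0
time_s: 16.88
tcp_pos: [0.6714, 0.0793, 0.0834]
eef_rot: [-179.8, 25.0, -2.8]
contact_force: [-0.5, 7.9, 2.0]
gripper_width: 0.0196
gripper_force: 20.0
rotvec [ 75.84  -4.3  162.9 ]
rotvec [-0.22  0.01 -0.19]
t 16.88 units [ 0.13  2.95 -0.04] board now [ 34.6 -59.2  47.1] force board [ 1.6 -7.8  1.4] grip 0.01963047851262898 20.00797301530838
```

View pics/c6.png

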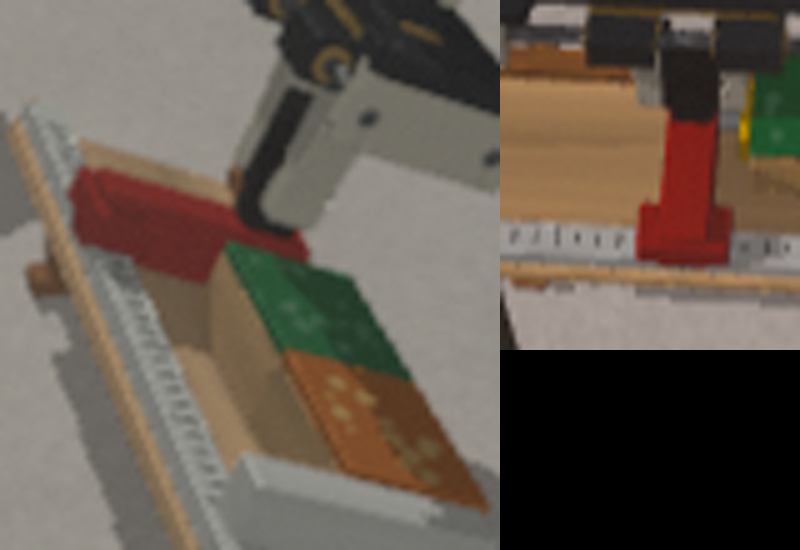

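```bash
cat > m3.py <<'E'
from h import *
goal2(35,-133,46)
q=capture('top');B=boardR(BY);f=q['frame'].astype(float)
def by(u,v,z):
    o=least_squares(lambda w:proj(q,BO+B@np.array([w[0]/10,w[1]/10,z]))[0]-[u,v],[.3,-.3]);return o.x*100
def edge(prof,x0): # subpixel half crossing
    lo,hi=prof[:3].mean(),prof[-3:].mean();n=(prof-lo)/(hi-lo);i=np.argmax(n>.5)
    return x0+i-1+(.5-n[i-1])/(n[i]-n[i-1])
for v in range(203,212):
    row=f[v];red=row[:,0]-row[:,1];gr=row[:,1]-row[:,0]
    print(v,"red",np.round(red[292:310]).astype(int).tolist(),"green",np.round(gr[302:316]).astype(int).tolist())
for u in(302,304,306,308,310,312): print(u,by(u,206,.034),by(u,206,.036))
E
python3 m3.py
```

```text
rotvec [ 75.85  -4.27 162.89]
rotvec [-0.2   0.01 -0.2 ]
t 16.98 units [ 0.13  2.95 -0.04] board now [ 34.6 -59.2  47.1] force board [ 1.  -7.3  1.7] grip 0.02021497968578139 20.00687152147293
203 red [36, 65, 45, 6, 5, 4, 6, 5, 6, 7, 32, 36, 5, 5, 5, 5, 28, 26] green [-32, -36, -5, -5, -5, -5, -28, -26, 13, 39, 41, 39, 37, 39]
204 red [36, 76, 68, 62, 59, 59, 58, 41, 40, 43, 72, 35, 4, 4, 4, 7, 34, 28] green [-72, -35, -4, -4, -4, -7, -34, -28, 31, 50, 50, 52, 52, 54]
205 red [36, 83, 97, 100, 102, 101, 99, 85, 84, 84, 98, 33, 7, 7, 6, 11, 42, 33] green [-98, -33, -7, -7, -6, -11, -42, -33, 43, 52, 53, 52, 51, 49]
206 red [35, 100, 99, 100, 99, 100, 99, 98, 99, 98, 96, 35, 18, 19, 17, 21, 42, 34] green [-96, -35, -18, -19, -17, -21, -42, -34, 43, 55, 52, 53, 47, 43]
207 red [35, 99, 98, 100, 100, 98, 99, 99, 99, 99, 92, 36, 26, 27, 27, 27, 39, 31] green [-92, -36, -26, -27, -27, -27, -39, -31, 39, 52, 51, 50, 47, 40]
208 red [37, 106, 99, 100, 101, 99, 98, 99, 98, 98, 88, 35, 25, 27, 26, 23, 30, 21] green [-88, -35, -25, -27, -26, -23, -30, -21, 38, 52, 51, 51, 50, 44]
209 red [37, 119, 99, 98, 99, 100, 99, 100, 100, 98, 82, 36, 24, 26, 25, 23, 24, 21] green [-82, -36, -24, -26, -25, -23, -24, -21, 48, 50, 50, 52, 55, 52]
210 red [38, 115, 101, 100, 100, 98, 97, 99, 99, 98, 75, 39, 25, 25, 26, 23, 24, 20] green [-75, -39, -25, -25, -26, -23, -24, -20, 42, 36, 38, 39, 57, 47]
211 red [39, 104, 102, 100, 101, 99, 101, 100, 99, 96, 66, 38, 25, 25, 25, 24, 24, 24] green [-66, -38, -25, -25, -25, -24, -24, -24, -3, -6, -5, -5, 5, -8]
302 [ 47.50136177 -48.27560245] [ 48.90399881 -48.15877315]
304 [ 47.21264678 -43.49061176] [ 48.61581362 -43.38256318]
306 [ 46.92339482 -38.70517807] [ 48.32709245 -38.60591103]
308 [ 46.63360195 -33.91923254] [ 48.03783137 -33.82874798]
310 [ 46.34326422 -29.1327064 ] [ 47.74802643 -29.05100538]
312 [ 46.05237764 -24.34553086] [ 47.45767364 -24.27261459]
```

```bash
python3 -m creep '[[12,-0.002,-0.04,0,0,0,0],[12,-0.002,-0.04,0,0,0,0],[12,-0.002,-0.04,0,0,0,0],[12,-0.002,-0.035,0,0,0,0],[12,0,0,0,0,0,0]]'
python3 m3.py | sed -n '3p;7,9p'
```

```text
time_s: 17.45
tcp_pos: [0.6713, 0.0761, 0.0834]
eef_rot: [-179.7, 25.0, -2.8]
contact_force: [-0.1, 10.2, 1.7]
gripper_width: 0.0198
gripper_force: 20.0
t 17.45 units [ 0.13  3.08 -0.03] board now [ 34.6 -55.9  47.1] force board [  1.3 -10.2   1.2] grip 0.019794938931214475 20.013517141342163
206 red [34, 35, 52, 98, 100, 99, 98, 98, 101, 98, 100, 101, 48, 21, 17, 19, 42, 34] green [-100, -101, -48, -21, -17, -19, -42, -34, 43, 50, 53, 51, 48, 44]
207 red [34, 35, 64, 98, 98, 100, 99, 98, 100, 98, 101, 101, 46, 32, 25, 25, 37, 32] green [-101, -101, -46, -32, -25, -25, -37, -32, 41, 52, 51, 51, 45, 41]
208 red [35, 37, 73, 97, 99, 100, 100, 99, 99, 98, 97, 99, 43, 29, 26, 23, 25, 22] green [-97, -99, -43, -29, -26, -23, -25, -22, 38, 51, 52, 51, 51, 45]
```

```bash
python3 -m creep '[[12,0.002,0.04,0,0,0,0],[12,0.002,0.04,0,0,0,0],[12,0,0,0,0,0,0],[12,0,0,0,0,0,0]]'
python3 m3.py | sed -n '3p;7,8p'
```

```text
time_s: 17.83
tcp_pos: [0.6713, 0.0761, 0.0833]
eef_rot: [-179.9, 25.0, -2.9]
contact_force: [0.2, 6.2, 2.3]
gripper_width: 0.0198
gripper_force: 20.0
t 17.83 units [ 0.13  3.08 -0.03] board now [ 34.6 -55.9  47.1] force board [ 1.1 -6.2  2.1] grip 0.019822682252742668 19.997900426387787
206 red [34, 34, 52, 98, 101, 100, 99, 99, 100, 99, 99, 102, 47, 23, 18, 20, 43, 34] green [-99, -102, -47, -23, -18, -20, -43, -34, 42, 50, 51, 51, 47, 44]
207 red [34, 35, 64, 95, 100, 100, 98, 100, 99, 98, 98, 101, 46, 32, 26, 24, 38, 31] green [-98, -101, -46, -32, -26, -24, -38, -31, 39, 51, 50, 49, 47, 40]
```

```bash
python3 -m creep '[[12,0.002,0.04,0,0,0,0],[12,0.002,0.04,0,0,0,0],[12,0.002,0.03,0,0,0,0],[12,0,0,0,0,0,0],[45,0,0,0,0,0,0],[45,0,0,0,0,0,0],[45,0,0,0,0,0,0],[45,0,0,0,0,0,0]]'
python3 m3.py | sed -n '3p;7,8p'
```

```text
time_s: 18.55
tcp_pos: [0.6713, 0.0783, 0.0831]
eef_rot: [-179.9, 25.1, -2.9]
contact_force: [0.4, -0.9, -0.2]
gripper_width: 0.0407
gripper_force: 0.0
t 18.55 units [ 0.13  2.99 -0.02] board now [ 34.6 -58.2  46.8] force board [-0.5  0.9 -0. ] grip 0.04068153789297366 0.0
206 red [34, 35, 73, 99, 100, 101, 100, 98, 101, 96, 98, 99, 42, 21, 17, 20, 42, 34] green [-98, -99, -42, -21, -17, -20, -42, -34, 42, 51, 52, 51, 45, 44]
207 red [35, 36, 82, 95, 101, 100, 100, 99, 98, 98, 99, 99, 42, 29, 26, 24, 39, 30] green [-99, -99, -42, -29, -26, -24, -39, -30, 39, 51, 50, 51, 45, 40]
```

```bash
python3 -m creep '[[45,0.15,-0.01,0.33,0,0,0],[45,0.4,-0.02,0.86,0,0,0],[45,0.4,-0.02,0.86,0,0,0],[45,0.4,-0.02,0.86,0,0,0],[45,0,0,0.8,0,0,0],[45,0,0.6,0.8,0,0,0],[45,0,0.6,0.6,0,0,0],[45,0,0,0,0,0,0]]'
python3 m3.py | sed -n '3p;7,9p'
python3 -c "
from h import *
p=capture('side');q=capture('top')
s=cv2.resize(p['frame'][170:290,305:425],None,fx=5,fy=5,interpolation=cv2.INTER_CUBIC)[:,:]
t=cv2.resize(q['frame'][180:250,290:400],None,fx=4,fy=4,interpolation=cv2.INTER_CUBIC)
s=cv2.resize(s,(355,355));c=np.zeros((355,800,3),np.uint8);c[:,:355]=s;c[:280,358:798]=t
cv2.imwrite('pics/c7.png',c[:,:,::-1])"
```

```text
time_s: 19.27
tcp_pos: [0.7066, 0.1088, 0.2157]
eef_rot: [-179.8, 24.7, -2.7]
contact_force: [-0.1, 0.5, 0.8]
gripper_width: 0.0451
gripper_force: 0.0
t 19.27 units [-1.28  1.77 -5.33] board now [ 60.2 -90.5 181.2] force board [ 0.5 -0.5  0.7] grip 0.04512141317140653 0.0
206 red [33, 35, 69, 92, 95, 92, 94, 92, 93, 90, 92, 94, 40, 21, 16, 20, 40, 33] green [-92, -94, -40, -21, -16, -20, -40, -33, 39, 47, 47, 46, 43, 41]
207 red [33, 35, 77, 90, 93, 93, 92, 92, 93, 92, 92, 92, 39, 28, 25, 25, 38, 30] green [-92, -92, -39, -28, -25, -25, -38, -30, 36, 47, 46, 47, 42, 39]
208 red [34, 37, 92, 89, 93, 94, 91, 93, 92, 94, 94, 91, 37, 25, 25, 24, 29, 21] green [-94, -91, -37, -25, -25, -24, -29, -21, 35, 48, 47, 46, 45, 41]
```

View pics/c7.png

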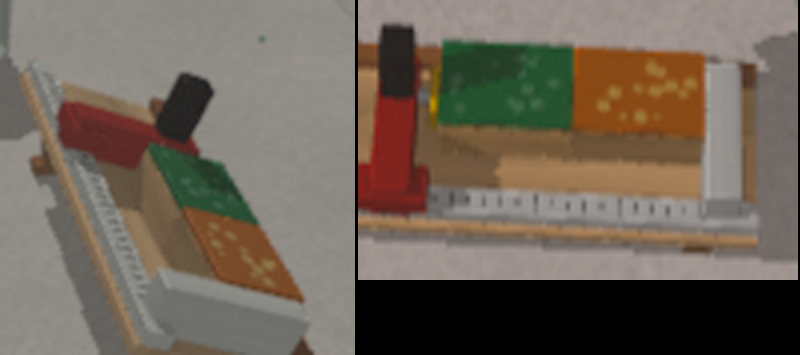

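The top view shows both panels flush against the fixed jaw (at crop x≈705). The pad meets green's side at x≈440, and the jaw-to-panel gap is about 14 mm, so the pad is pressed in about 6 mm.

```bash
python3 -c "
from plant import close_job
print(close_job())"
```

```text
the job is handed in; nothing more can be done
None
```

The job is handed in, but the hand-in returned no verdict: by the camera images, the green panel sits face out on the ledge, flush with the ochre one, which is against the fixed jaw, and the red jaw is closed with its pad pressed in about 6 mm.

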